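Take the big check weight from its slide-lid case for the daily balance check

TASK

The balance is due its daily check. Slide the lid of the wooden weight case all the way out of its grooves and lay it flat on the worktop, handle up, clear of the case; then take the largest of the three steel weights out of the case and stand it gently upright in the middle of the pan of the square-pan balance beside the case. Leave the two smaller weights in their wells, and do not disturb the clear tip box or the purple-capped vial rack behind.

Things in the scene. Friction and masses are not known exactly. Their poses are not given: they have to be found in the camera images.
- weight_case: Brown wooden weight case, fixed, 172 (x) x 126 (y) x 105 mm high, walls 12 mm; origin: centre of its underside, z up. The lid rests on ledges 90 mm up, its edges in grooves in the +x, -x and +y walls under rails whose top is at 105 mm, so it cannot be lifted while in them; it slides out only towards the case's -y (to the robot's right, turned by the case's yaw).
- case_exit (a point): Middle of the top of the case's low front wall, 89 mm above the worktop, 57 mm from the case's middle on its -y side; axes are the case's. The lid slides out over this wall, with 2 mm of play each side and about 1 N of friction, and leaves the grooves after 118 mm of travel.
- middle_well (a point): Centre of the floor of the middle of three equal round wells, 42 mm across, in the case's dark foam insert; axes are the case's. The others lie 48 mm to its +x and -x. Well floors are 10 mm above the worktop, the foam's top 28 mm. The inside above the foam is 148 (x) x 102 (y) mm. Each well holds one of the three weights, in any order, hidden while the lid is in.
- lid_handle (a point): Middle, half-way up, of the dark bar handle on the pale wooden lid; lid axes (z up, -y the way out). Bar 64 (x) x 12 (y) x 24 mm high; this point is 12 mm above the lid's top face, 17 mm above its underside. The lid is a loose plate 158 (x) x 118 (y) x 5 mm, about 0.11 kg; its middle is 25 mm from here towards +y, its front edge 34 mm towards -y.
- weight_large_mid (a point): Centre, half-way up, of the largest steel knob weight, the one to be weighed: 76 mm tall, 0.5 kg, z up. Cylindrical body 38 mm across from 0 to 46 mm above its underside, thin neck 17 mm across to 54 mm, knob head 26 mm across from 54 to 76 mm. This point is 38 mm above its underside.
- weight_medium_mid (a point): Centre, half-way up, of the middle steel knob weight: 54 mm tall, body 28 mm across, head 19 mm across, 0.2 kg. Stays in the case.
- weight_small_mid (a point): Centre, half-way up, of the smallest steel knob weight: 43 mm tall, body 22 mm across, head 15 mm across, 0.1 kg. Stays in the case.
- pan_centre (a point): Centre of the upper face of the balance's flat square-cornered pan, 74 mm above the worktop; axes those of the balance. The pan is rigid, 144 (x) x 178 (y) mm. The white balance is fixed, 260 (x) x 190 (y) mm, its middle 40 mm from this point towards -x; its display panel at the -x end is lower than the pan.
- vial_rack_mid (a point): Centre, half-way up, of the cream vial rack full of purple-capped vials, 66 (x) x 105 (y) x 88 mm, standing loose behind the work. A bystander.
- tip_box_mid (a point): Centre, half-way up, of the clear pipette tip box, 89 (x) x 120 (y) x 83 mm, standing loose behind the work. A bystander.
Things that resemble listed ones, but are neither listed nor needed, are in the scene too. Of the things shaped like the part that bears lid_handle, the wooden one is meant.

How it is judged:
On the way, in this order (a step that is already met when the one before it is completed fails the run):
1. the lid has been slid out of its grooves (its handle is more than 0.143 m in front of the case's middle, on the -y side) (y of lid_handle in the frame of weight_case below -0.143 m), for 0.1 s.
2. the largest weight has been lifted clear out of the case (z of weight_large_mid in the frame of weight_case above 0.12 m), for 0.1 s.
At the end, for the whole second after the job is handed in: The largest weight stands at rest on the pan, upright (0.1 rad), within 30 mm of its centre; the lid lies at rest flat on the worktop (0.08 rad, handle point under 25 mm high), handle up, not touching the case; the smaller weights are in their wells (within 35 mm of their starts) (horizontal distance between weight_large_mid and pan_centre below 0.03 m and z of weight_large_mid in the frame of pan_centre between 0.032 and 0.044 m and angle between weight_large_mid's own z axis and vertical below 0.1 rad and linear speed of each of weight_large, case_lid below 0.02 m/s and height (world z) of lid_handle below 0.025 m and angle between lid_handle's own z axis and vertical below 0.08 rad and contact force between case_lid and weight_case below 0.05 N and distance of each of weight_medium_mid, weight_small_mid from where it was at the start of the episode below 0.035 m).
It fails at once if one of the smaller weights leaves its well (moved more than 35 mm) (distance of any of weight_medium_mid, weight_small_mid from where it was at the start of the episode above 0.035 m).
It fails at once if the weight is dropped or banged on the balance (faster than 0.5 m/s within 20 mm of the pan, as in a fall from over 12 mm, or more than 60 N) (contact force between weight_large and balance above 60 N or (z of weight_large_mid in the frame of pan_centre between 0 and 0.058 m and horizontal distance between weight_large_mid and pan_centre below 0.11 m and linear speed of weight_large above 0.5 m/s)).
It fails at once if the vial rack or the tip box is shifted more than 30 mm (distance of any of vial_rack_mid, tip_box_mid from where it was at the start of the episode above 0.03 m).
It also fails if it takes over 54 s, if anything falls off the work surface, if the arm or the gripper's body presses on something with over 40 N, if the wrist force passes 120 N, or if a joint passes its speed limit or range.

ROBOT

A 6-joint arm with a two-finger parallel gripper is mounted at the origin on a cart in front of the work surface, level with it; the furniture and walls round the work are solid. World frame = base frame: x ahead of the robot, y to its left, z up, the work surface at z = 0. Lengths are in m, angles in rad, forces in N, time in s.
With the tool pointing down it reaches from about 0.425 to 0.95 m from the base axis. Payload 3.5 kg.
Tool frame: the origin (TCP) lies midway between the tips of the shut fingers; the grasp point (between the pads) lies 19 mm behind it; y points along the fingers, x is the direction in which the jaws open and shut, and the axes are right-handed (so a half turn about y gives the same grasp; the last joint's range is limited). The gripper opens to 85 mm and grips with 20 to 120 N. Pads are 22 mm wide; open, the fingers measure 114 mm over their backs; the gripper's body (76 mm by 85 mm) begins 54 mm behind the grasp point. The pads swing forward as they close: fully open they stand 13 mm farther back than shut.
Start: joints at [1.145, 0.286, 1.577, -0, 1.279, -0.15], TCP at [0.184, 0.649, 0.231] pointing down, gripper open.
Joint ranges: [-2.77, 2.77], [-0.9, 2.22], [0.21, 2.48], [-1.53, 4.67], [0.24, 2.81], [-2.84, 2.84]. Speed limits (rad/s): [2.79, 2.79, 3.14, 3.14, 3.14, 3.14].

INTERFACE

Orientations are given as a unit quaternion [x, y, z, w].
In Python, from plant import ctrl, viewer gives the robot as it stands.
- The arm moves only by the tool step_arm, never from a script. Its argument "rows" is a list of rows, each a list of 3 entries, a list of its own where there are three numbers: the turn, a rotation vector about the tool's x, y, z in degrees, then the shift along the tool's x, y, z in mm, then the closure, from 0 (fully open) to 1 (shut). A call has 1 to 10 rows; each row is the pose to reach, as a shift and turn from the pose commanded when the call began, along the tool's axes at that moment; what a row does not reach only later rows make up. A row lasts 1/12 s, in which the tool goes at most 41.7 mm and 7.16 degrees, less where a joint would pass 70% of its speed; a pose out of reach is approached as far as the arm can. A call with a gripper value outside its range is refused whole. The fingers move at their own pace and stop on an object; "newtons" is the grip in N (left out, the last holds). Time passes only in rows, so rows that repeat a pose let the fingers close. It gives the time, the measured TCP pose, the force and the opening at its end, in the units of the state.
- ctrl.get_state(): the state, without advancing time (a new reading comes with each control period).
- viewer.read_camera(name): name is "scene" or "side" or "wrist"; returns (picture, depth): 420x560x3 uint8, red, green, blue; 420x560 float32, m along the optical axis (not along the pixel's ray), 0 where there is no reading.
- viewer.calibration(name): a dict with "K" (3x3 intrinsics, pixels), "R" (3x3) and "t" (3): a world point X has camera coordinates R X + t. Camera axes: x right, y down, z forward; pixel columns grow to the right and rows downward; lengths in m; the calibration is good to about 2 mm. A picture is of the moment at which its call begins: read the wrist's pose just before it. calibration takes no time and is no camera call; for the wrist camera it gives the pose at the moment of the call.
- ctrl.sign_off(): hands the job in, once; it reports no verdict.
The state is a dict: "time": time; "qpos": joint angles; "dq": joint speeds; "joint_efforts": joint torques, N m; "eef_pos": TCP position; "tcp_rot": TCP orientation; "contact_force": force on the tool from outside, world axes, zero at the start; "wrist_torque": the same for the moment, N m; "opening": opening from 0.0 (shut) to 1.0 (fully open).
Only numpy, scipy, OpenCV 4.12 (cv2) and the standard library are available. Lean on these libraries where they do the work, as an engineer would, in place of code of your own. Each camera call takes 0.05 s, during which the arm holds its last target.

## Working session

There is one attempt and no reset: what is moved stays moved. The work goes in short steps, Python scripts to look and compute and a tool call to move; the robot and the scene stay as the last step left them, time stands still between calls to the robot, and variables do not carry over. Pictures are saved under pics/ and viewed, and the job is handed in when it is done.

Besides the shell and the picture viewer there is one more tool, called after "Emit:" by a JSON object that holds its "api" and its "payload". step_arm: Moves the arm, as the interface text tells. Its arguments: {"type":"object","properties":{"rows":{"type":"array"},"newtons":{"type":"number"}},"required":["rows"]}

```bash
mkdir -p pics; ls; cat > h.py <<'E'
import numpy as np, cv2, pickle
from plant import ctrl, viewer
from scipy.spatial.transform import Rotation as Rn
def snap(name,tag):
    cal=viewer.calibration(name); im,d=viewer.read_camera(name)
    cv2.imwrite(f'pics/{tag}.png',im[:,:,::-1]); pickle.dump((im,d,cal),open(f'{tag}.pkl','wb'))
    return im,d,cal
def load(tag): return pickle.load(open(f'{tag}.pkl','rb'))
def px(tag,u,v,z=None):
    im,d,c=load(tag); K,R,t=[np.array(c[k]) for k in 'KRt']
    ray=np.linalg.inv(K)@[u,v,1]
    if z is None:
        dd=d[int(round(v)),int(round(u))]; return R.T@(ray*dd-t)
    o=-R.T@t; w=R.T@ray; return o+w*(z-o[2])/w[2]
def cloud(tag):
    im,d,c=load(tag); K,R,t=[np.array(c[k]) for k in 'KRt']
    v,u=np.indices(d.shape); P=np.stack([u,v,np.ones_like(u)],-1)@np.linalg.inv(K).T*d[...,None]
    W=(P-t)@R; W[d==0]=np.nan; return im,W
def crop(tag,u0,v0,u1,v1,out,s=4):
    im=load(tag)[0][v0:v1,u0:u1,::-1]; cv2.imwrite(f'pics/{out}.png',cv2.resize(im,None,fx=s,fy=s,interpolation=cv2.INTER_CUBIC))
def st():
    s=ctrl.get_state(); print('t',round(s['time'],2),'p',np.round(s['eef_pos'],4),'op',np.round(s['opening'],3),'F',np.round(s['contact_force'],1)); print('R',np.round(Rn.from_quat(s['tcp_rot']).as_matrix(),3).tolist()); return s
E
python3 - <<'E'
from h import *
for n in ['scene','side','wrist']: snap(n,n+'0')
s=st();print(s)
E
```

```text
pics
t 0.15 p [0.1835 0.649  0.2302] op 0.996 F [0.5 0.3 0.1]
R [[0.272, -0.001, -0.962], [0.962, -0.002, 0.272], [-0.002, -1.0, 0.0]]
{'time': 0.15, 'qpos': array([ 1.14502835e+00,  2.87019874e-01,  1.57784113e+00,  7.67574421e-06,
        1.27862985e+00, -1.50003495e-01]), 'dq': array([-0.00076672, -0.00179734, -0.00376374, -0.00040452, -0.00026721,
       -0.00051644]), 'joint_efforts': array([ 1.14573490e-03, -4.06602681e+01, -2.93140966e+01, -1.14994746e-04,
        3.91368216e-03, -8.43092689e-07]), 'eef_pos': array([0.18354638, 0.64902746, 0.23022625]), 'tcp_rot': array([ 0.56429575,  0.42593995, -0.42712194, -0.56365975]), 'contact_force': array([0.5230354 , 0.30466584, 0.14760902]), 'wrist_torque': array([ 0.01956634,  0.02315473, -0.02062746]), 'opening': 0.9960010323042358}
```

View pics/scene0.png

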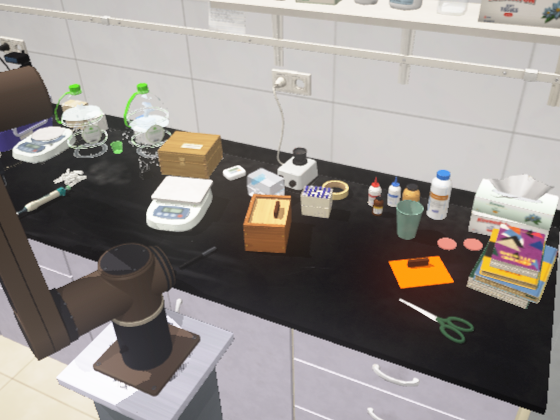

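View pics/side0.png

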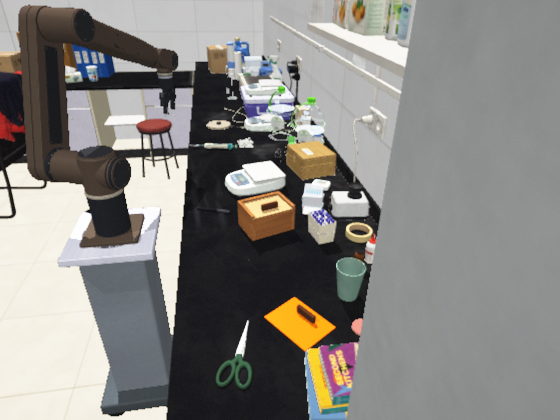

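View pics/wrist0.png

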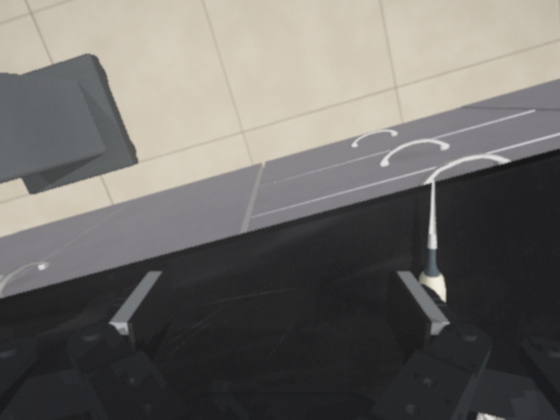

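The scene view shows two lid-like plates with a dark handle: an orange one lying at about (420,268), and a pale wooden one in the brown case at (268,215). The pale wooden one fits the description. The balance is at (182,200), with another at (43,145), which is far off and not next to the case. I'll confirm in an enlarged crop.

```bash
python3 - <<'E'
from h import *
crop('scene0',140,150,340,260,'c1',4)
crop('side0',215,150,345,250,'c2',6)
E
```

```text
(no output)
```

View pics/c1.png

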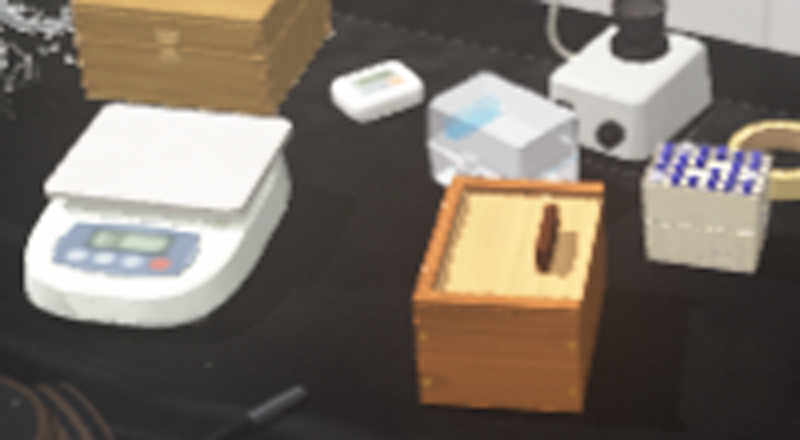

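View pics/c2.png

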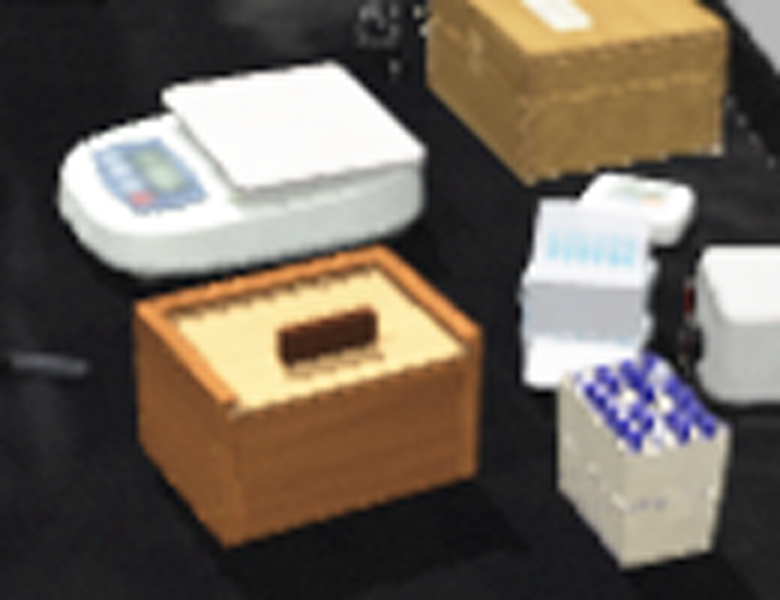

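The crops confirm it: the pale wooden lid sits in the case with its dark handle near the open front edge, and the square-pan balance is just to the case's left. Next I'll fit the poses.

```bash
python3 - <<'E'
from h import *
for tag,c in [('scene0',(262,200)),('side0',(280,205))]:
    print(tag,'lid px',px(tag,*c))
    im,W=cloud(tag); P=W.reshape(-1,3); C=im.reshape(-1,3).astype(int)
    l=px(tag,*c); near=np.linalg.norm(P[:,:2]-l[:2],axis=1)<0.14
    for lo,hi in [(.085,.100),(.1005,.11),(.112,.13),(.02,.08)]:
        m=near&(P[:,2]>lo)&(P[:,2]<hi); Q=P[m]
        if len(Q)<5: continue
        r=cv2.minAreaRect(Q[:,:2].astype(np.float32)*1000); print(lo,hi,len(Q),np.round(Q.mean(0),3),'rect',np.round(r[0],1),np.round(r[1],1),round(r[2],1))
for tag,c in [('scene0',(182,188)),('side0',(265,172))]:
    im,W=cloud(tag); P=W.reshape(-1,3); l=px(tag,*c); print('pan',l)
    m=(np.linalg.norm(P[:,:2]-l[:2],axis=1)<0.15)&(abs(P[:,2]-.074)<.006); Q=P[m]
    r=cv2.minAreaRect(Q[:,:2].astype(np.float32)*1000); print(len(Q),np.round(Q.mean(0),3),'rect',np.round(r[0],1),np.round(r[1],1),round(r[2],1))
# corners
for n,u,v,z in [('backL',255,194,.105),('backR',291,196,.105),('frontL',244,225,.105)]: print(n,px('scene0',u,v,z))
print('tip',px('scene0',266,178),'vial',px('scene0',316,190))
E
```

```text
scene0 lid px [ 0.59876337 -0.01633333  0.09737567]
0.085 0.1 921 [ 0.561 -0.062  0.093] rect [573.8 -70.1] [199.1 154.3] 17.9
0.1005 0.11 196 [ 0.562 -0.032  0.103] rect [554.  -58.5] [167.7 122.4] 16.6
0.112 0.13 51 [ 0.556 -0.091  0.117] rect [561.3 -88.2] [69.9 12.1] 18.3
0.02 0.08 302 [ 0.675 -0.025  0.057] rect [619.4 -63.4] [278.3 155.4] 23.5
side0 lid px [ 0.60383338 -0.05978016  0.09080088]
0.085 0.1 723 [ 0.554 -0.069  0.093] rect [601.2 -65.4] [159.6 268.9] 89.1
0.1005 0.11 198 [ 0.553 -0.05   0.103] rect [549.1 -59.1] [173.6 127.5] 18.8
0.112 0.13 43 [ 0.559 -0.089  0.116] rect [560.4 -89.3] [65.5 16.5] 13.7
0.02 0.08 875 [ 0.591 -0.105  0.051] rect [620.4 -99.6] [278.7 167. ] 22.1
pan [0.5876949  0.29128367 0.07140849]
976 [0.584 0.285 0.071] rect [585.3 287.3] [150.3 179.9] 13.8
pan [0.59359415 0.27168977 0.07091128]
521 [0.585 0.284 0.071] rect [584.7 288.7] [143.4 185.7] 14.2
backL [0.61091972 0.0154416  0.105     ]
backR [ 0.64747291 -0.09740391  0.105     ]
frontL [ 0.44685208 -0.0351314   0.105     ]
tip [0.75072061 0.04805152 0.08025037] vial [ 0.74387115 -0.14519215  0.08387312]
```

```bash
cat >> h.py <<'E'
def plan(p,psi):
    s=ctrl.get_state(); R0=Rn.from_quat(s['tcp_rot']); a=np.radians(psi); c,k=np.cos(a),np.sin(a)
    R1=Rn.from_matrix(np.array([[c,0,-k],[k,0,c],[0,-1,0]]))
    print('turn',np.round((R0.inv()*R1).as_rotvec(degrees=True),2),'shift',np.round(R0.inv().apply(np.array(p)-s['eef_pos'])*1000,1))
E
python3 - <<'E'
from h import *
c=viewer.calibration('wrist'); R,t=np.array(c['R']),np.array(c['t']); print('cam pos',-R.T@t,'fwd',R[2],'K',np.array(c['K']).tolist())
print('orange corners',[np.round(px('scene0',u,v,0.003),3) for u,v in [(390,261),(441,257),(453,281),(405,287)]])
print('vial',[np.round(px('scene0',u,v,z),3) for u,v,z in [(301,212,0),(329,217,0),(302,190,.088),(332,193,.088),(307,185,.088),(333,187,.088)]])
plan([0.561,-0.089,0.24],107.8)
E
```

```text
cam pos [0.1150683  0.66825507 0.37277823] fwd [ 0.27060502 -0.07948506 -0.95940348] K [[363.7675233273549, 0.0, 278.9630326968852], [0.0, 363.7675233273549, 210.00310623182133], [0.0, 0.0, 1.0]]
orange corners [array([ 0.584, -0.455,  0.003]), array([ 0.665, -0.591,  0.003]), array([ 0.571, -0.645,  0.003]), array([ 0.491, -0.526,  0.003])]
vial [array([ 0.715, -0.103,  0.   ]), array([ 0.726, -0.202,  0.   ]), array([ 0.719, -0.105,  0.088]), array([ 0.742, -0.203,  0.088]), array([ 0.755, -0.107,  0.088]), array([ 0.778, -0.193,  0.088])]
turn [ -0.05 -33.6   -0.1 ] shift [-607.4   -8.8 -564.1]
```

Emit:
{"api": "step_arm", "payload": {"rows": [[[0,-33.6,0],[-607,-9,-564],0],[[0,-33.6,0],[-607,-9,-564],0],[[0,-33.6,0],[-607,-9,-564],0],[[0,-33.6,0],[-607,-9,-564],0],[[0,-33.6,0],[-607,-9,-564],0],[[0,-33.6,0],[-607,-9,-564],0],[[0,-33.6,0],[-607,-9,-564],0],[[0,-33.6,0],[-607,-9,-564],0],[[0,-33.6,0],[-607,-9,-564],0],[[0,-33.6,0],[-607,-9,-564],0]], "newtons": 50}}

```text
time: 0.98
eef_pos: [0.3729, 0.2785, 0.2357]
tcp_rot: [0.417, 0.571, -0.571, -0.416]
contact_force: [0.8, 1.2, 0.4]
opening: 1.0
```

```bash
python3 - <<'E'
from h import *
st(); plan([0.561,-0.089,0.24],107.8)
E
```

```text
t 0.98 p [0.3729 0.2785 0.2357] op 1.0 F [0.8 1.2 0.4]
R [[-0.306, 0.0, -0.952], [0.952, 0.0, -0.306], [0.0, -1.0, -0.0]]
turn [0.01 0.03 0.  ] shift [-407.4   -4.3  -66.6]
```

Emit:
{"api": "step_arm", "payload": {"rows": [[[0,0,0],[-407,-4,-67],0.4],[[0,0,0],[-407,-4,-67],0.4],[[0,0,0],[-407,-4,-67],0.4],[[0,0,0],[-407,-4,-67],0.4],[[0,0,0],[-407,-4,-67],0.4],[[0,0,0],[-407,-4,-67],0.4],[[0,0,0],[-407,-4,-67],0.4],[[0,0,0],[-407,-4,-67],0.4],[[0,0,0],[-407,-4,-67],0.4],[[0,0,0],[-407,-4,-67],0.4]]}}

```text
time: 1.82
eef_pos: [0.5614, -0.0892, 0.2395]
tcp_rot: [-0.417, -0.571, 0.571, 0.417]
contact_force: [0.1, 0.3, -0.3]
opening: 0.6
```

```bash
python3 - <<'E'
from h import *
st(); snap('wrist','wrist1'); st(); plan([0.561,-0.089,0.12],107.8)
E
```

```text
t 1.82 p [ 0.5614 -0.0892  0.2395] op 0.6 F [ 0.1  0.3 -0.3]
R [[-0.305, -0.0, -0.952], [0.952, -0.0, -0.305], [0.0, -1.0, 0.0]]
t 1.87 p [ 0.5638 -0.0947  0.2396] op 0.598 F [ 1.7 -4.4  1.4]
R [[-0.301, 0.002, -0.954], [0.954, -0.005, -0.301], [-0.005, -1.0, -0.001]]
turn [ 0.05 -0.27 -0.3 ] shift [  6.9 119.6   1. ]
```

View pics/wrist1.png

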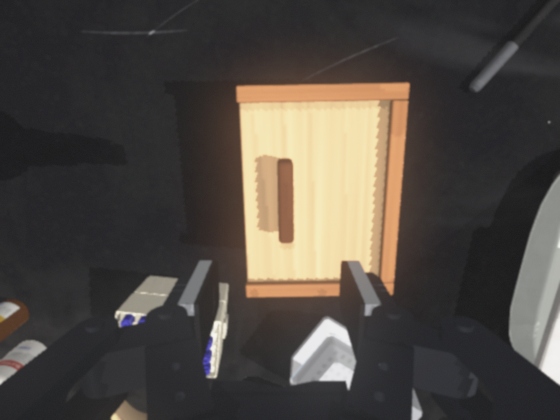

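The wrist view shows the handle top from about (286,158) to (286,243), the case's +y wall at u≈395, and its ±x walls at v≈93 and v≈290.

```bash
python3 - <<'E'
from h import *
crop('wrist1',225,70,425,310,'c3',2.5)
a=px('wrist1',284.5,158.5,.119);b=px('wrist1',286,242.5,.119)
print('handle',a,b,(a+b)/2,np.degrees(np.arctan2(*(a-b)[1::-1])), np.linalg.norm(a-b))
pts={k:px('wrist1',u,v,.105) for k,u,v in [('mx+y',409,83),('mx-y',237,86),('px-y',246,298),('px+y',394,296)]}
print(pts)
E
```

```text
handle [ 0.52888938 -0.09632731  0.119     ] [ 0.59041962 -0.0751323   0.119     ] [ 0.5596545 -0.0857298  0.119    ] -160.99297251135667 0.06507840317290634
{'mx+y': array([ 0.45171945, -0.0269239 ,  0.105     ]), 'mx-y': array([ 0.49142068, -0.14432122,  0.105     ]), 'px-y': array([ 0.65426189, -0.0900103 ,  0.105     ]), 'px+y': array([0.61393621, 0.0296925 , 0.105     ])}
```

View pics/c3.png

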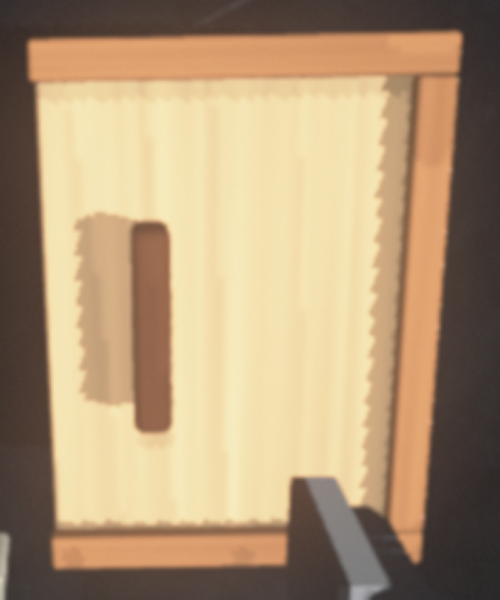

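Emit:
{"api": "step_arm", "payload": {"rows": [[[0,-0.5,0],[5,40,1],0.5],[[0,-0.5,0],[5,80,1],0.5],[[0,-0.5,0],[5,108,1],0.5],[[0,-0.5,0],[5,108,1],0.5],[[0,-0.5,0],[5,108,1],0.5]]}}

```text
time: 2.28
eef_pos: [0.5571, -0.0818, 0.1301]
tcp_rot: [-0.413, -0.573, 0.574, 0.416]
contact_force: [-0.4, -1.4, -0.3]
opening: 0.502
```

```bash
python3 - <<'E'
from h import *
st(); plan([0.560,-0.086,0.100],108.3)
E
```

```text
t 2.28 p [ 0.5571 -0.0818  0.1301] op 0.502 F [-0.4 -1.4 -0.3]
R [[-0.314, -0.004, -0.949], [0.949, 0.002, -0.314], [0.003, -1.0, 0.004]]
turn [-0.21 -0.01  0.16] shift [-5.  30.1 -1.6]
```

Emit:
{"api": "step_arm", "payload": {"rows": [[[0,0,0],[-2,16,-2],0.5],[[0,0,0],[-3,30,-2],0.5],[[0,0,0],[-3,30,-2],0.5],[[0,0,0],[-3,30,-2],0.8],[[0,0,0],[-3,30,-2],1],[[0,0,0],[-3,30,-2],1],[[0,0,0],[-3,30,-2],1],[[0,0,0],[-3,30,-2],1]], "newtons": 50}}

```text
time: 2.95
eef_pos: [0.5629, -0.0849, 0.1046]
tcp_rot: [0.416, 0.574, -0.573, -0.413]
contact_force: [-1.3, 0.0, 6.0]
opening: 0.124
```

```bash
python3 - <<'E'
from h import *
st(); plan([0.560,-0.086,0.100],108.3); snap('wrist','wrist2'); st()
E
```

```text
t 2.95 p [ 0.5629 -0.0849  0.1046] op 0.124 F [-1.3  0.   6. ]
R [[-0.314, 0.004, -0.949], [0.949, -0.001, -0.314], [-0.002, -1.0, -0.003]]
turn [ 0.2   0.   -0.14] shift [-0.1  4.6  3.1]
t 3.0 p [ 0.5629 -0.0849  0.1046] op 0.124 F [-1.   0.9  5.3]
R [[-0.314, 0.004, -0.949], [0.949, -0.001, -0.314], [-0.003, -1.0, -0.004]]
```

View pics/wrist2.png

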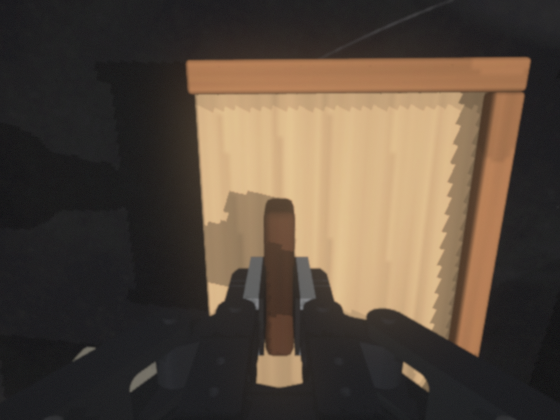

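Gripped: the opening is about 10.5 mm on the 12 mm bar, with the bar centred between the pads at (280,280). Now the pull along case -y (tool -x), easing the downward pressure.

Emit:
{"api": "step_arm", "payload": {"rows": [[[0,0,0],[0,-3,0],1],[[0,0,0],[-8,-3,0],1],[[0,0,0],[-22,-3,0],1],[[0,0,0],[-36,-3,0],1],[[0,0,0],[-50,-3,0],1],[[0,0,0],[-64,-3,0],1],[[0,0,0],[-78,-3,0],1],[[0,0,0],[-90,-3,0],1],[[0,0,0],[-90,-3,0],1]]}}

```text
time: 3.75
eef_pos: [0.5903, -0.173, 0.1049]
tcp_rot: [-0.415, -0.572, 0.573, 0.414]
contact_force: [0.8, -0.4, -0.9]
opening: 0.122
```

```bash
python3 - <<'E'
from h import *
st(); snap('wrist','wrist3'); st()
E
```

```text
t 3.75 p [ 0.5903 -0.173   0.1049] op 0.122 F [ 0.8 -0.4 -0.9]
R [[-0.312, 0.001, -0.95], [0.95, -0.001, -0.312], [-0.001, -1.0, -0.0]]
t 3.8 p [ 0.5898 -0.1716  0.1047] op 0.124 F [-0.   0.2 -0.9]
R [[-0.312, -0.0, -0.95], [0.95, -0.0, -0.312], [-0.0, -1.0, 0.0]]
```

View pics/wrist3.png

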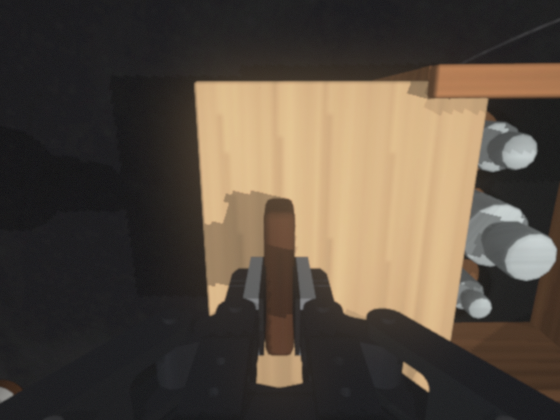

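The lid slides well: it is about 90 mm out, and the weights show at (515,250) for the largest (middle well), (515,150) and (480,300). I'll continue straight past the exit.

Emit:
{"api": "step_arm", "payload": {"rows": [[[0,0,0],[-14,0,0],1],[[0,0,0],[-28,0,0],1],[[0,0,0],[-42,-2,0],1],[[0,0,0],[-58,-4,0],1],[[0,0,0],[-75,-6,2],1],[[0,0,0],[-95,-6,6],1],[[0,0,0],[-110,-4,12],1],[[0,0,0],[-120,0,20],1],[[0,0,0],[-120,0,20],1]]}}

```text
time: 4.55
eef_pos: [0.6067, -0.2927, 0.1035]
tcp_rot: [-0.414, -0.572, 0.573, 0.416]
contact_force: [-0.3, -0.0, -1.0]
opening: 0.121
```

```bash
python3 - <<'E'
from h import *
st(); snap('side','side4'); snap('scene','scene4'); snap('wrist','wrist4'); s=st()
p=s['eef_pos'];a=np.radians(18.3);d=p[:2]-[.552,-.058];print('case',d@[np.cos(a),np.sin(a)],d@[-np.sin(a),np.cos(a)])
plan([0.575,-0.275,0.012],108.3)
crop('side4',180,150,340,270,'c4',5)
E
```

```text
t 4.55 p [ 0.6067 -0.2927  0.1035] op 0.121 F [-0.3 -0.  -1. ]
R [[-0.311, -0.002, -0.95], [0.95, 0.0, -0.311], [0.001, -1.0, 0.002]]
t 4.7 p [ 0.6076 -0.2896  0.1041] op 0.124 F [-0.5 -0.2 -0.4]
R [[-0.314, -0.001, -0.95], [0.95, 0.001, -0.314], [0.002, -1.0, 0.001]]
case -0.019948686188311835 -0.23732946495949164
turn [-0.04 -0.02  0.09] shift [23.9 92.2 26.3]
```

View pics/c4.png

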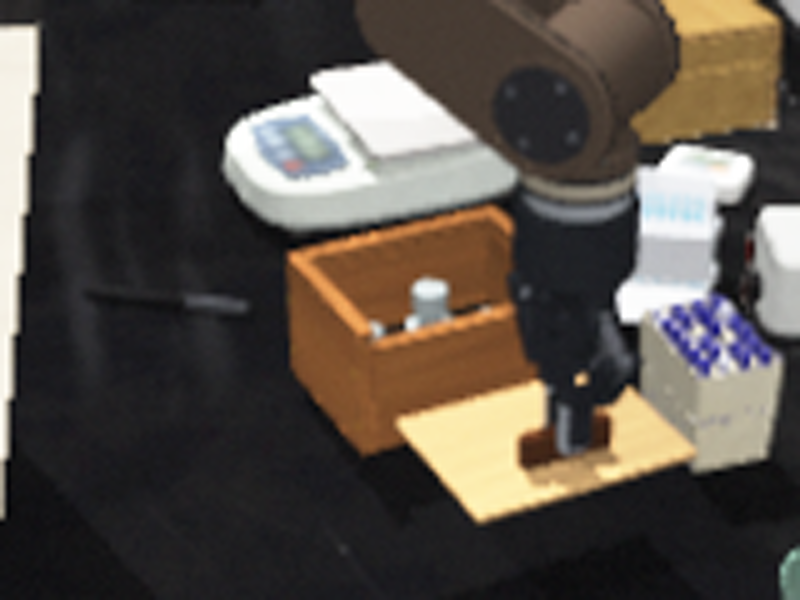

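View pics/wrist4.png

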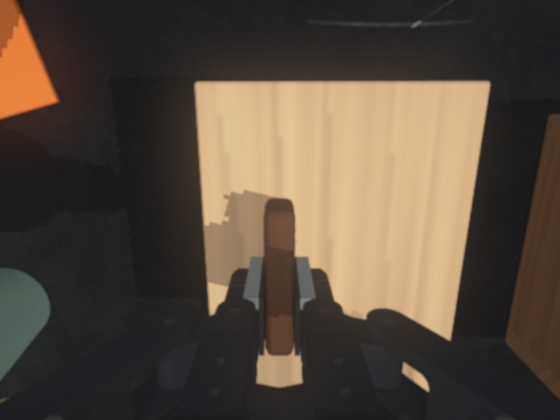

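The lid is free and level in the grip, about 90 mm clear of the case and with empty worktop below. I'll lower it.

Emit:
{"api": "step_arm", "payload": {"rows": [[[0,0,0],[4,20,8],1],[[0,0,0],[8,40,15],1],[[0,0,0],[8,58,20],1],[[0,0,0],[8,72,20],1],[[0,0,0],[8,80,20],1],[[0,0,0],[8,84,20],1],[[0,0,0],[8,87,20],1],[[0,0,0],[8,87,20],1],[[0,0,0],[8,87,20],1]]}}

```text
time: 5.45
eef_pos: [0.5876, -0.2892, 0.0188]
tcp_rot: [0.415, 0.573, -0.573, -0.413]
contact_force: [0.0, -0.1, -0.8]
opening: 0.123
```

```bash
python3 - <<'E'
from h import *
st(); snap('side','side5'); snap('wrist','wrist5'); s=st()
crop('side5',200,180,340,280,'c5',5)
E
```

```text
t 5.45 p [ 0.5876 -0.2892  0.0188] op 0.123 F [ 0.  -0.1 -0.8]
R [[-0.314, 0.002, -0.949], [0.949, -0.001, -0.314], [-0.001, -1.0, -0.001]]
t 5.55 p [ 0.5875 -0.2893  0.019 ] op 0.12 F [ 0.3  0.  -1.9]
R [[-0.314, 0.002, -0.949], [0.949, -0.001, -0.314], [-0.002, -1.0, -0.001]]
```

View pics/c5.png

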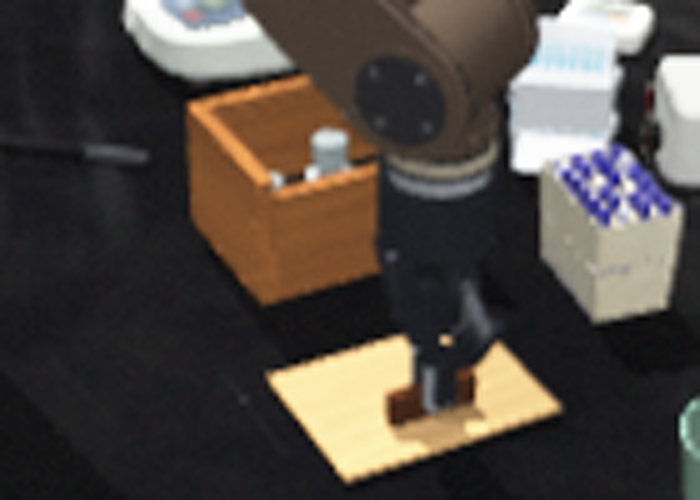

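Not yet down: there is no upward force and about 4 mm to go. I'll lower in small steps until contact.

Emit:
{"api": "step_arm", "payload": {"rows": [[[0,0,0],[0,2,0],1],[[0,0,0],[0,4,0],1],[[0,0,0],[0,5,0],1],[[0,0,0],[0,5,0],1]]}}

```text
time: 5.88
eef_pos: [0.5873, -0.2893, 0.0146]
tcp_rot: [0.414, 0.573, -0.573, -0.414]
contact_force: [-2.1, 1.5, 6.0]
opening: 0.124
```

Emit:
{"api": "step_arm", "payload": {"rows": [[[0,0,0],[0,-1,0],0.9],[[0,0,0],[0,-1,0],0.6],[[0,0,0],[0,-1,0],0.4],[[0,0,0],[0,-1,0],0.4],[[0,0,0],[0,-30,0],0.4],[[0,0,0],[0,-70,0],0.4],[[0,0,0],[0,-110,0],0.4],[[0,0,0],[0,-150,0],0.4],[[0,0,0],[0,-190,0],0.4],[[0,0,0],[0,-190,0],0.4]]}}

```text
time: 6.72
eef_pos: [0.5909, -0.2916, 0.2145]
tcp_rot: [0.421, 0.573, -0.573, -0.408]
contact_force: [1.0, -1.1, 3.0]
opening: 0.602
```

```bash
python3 - <<'E'
from h import *
st(); snap('side','side6');  snap('scene','scene6'); s=st()
plan([0.552-0.07,-0.058-.02,0.26],108.3)
plan([0.552,-0.058,0.24],108.3)
crop('side6',200,150,340,280,'c6',5)
im,W=cloud('side6');P=W.reshape(-1,3)
m=(abs(P[:,0]-.585)<.11)&(abs(P[:,1]+.27)<.1)&(P[:,2]>.0)&(P[:,2]<.04)
C=im.reshape(-1,3).astype(int);y=m&(C[:,0]>150)&(C[:,2]<170)&(P[:,2]<.02)
print(y.sum()); A=np.c_[P[y][:,:2],np.ones(y.sum())]; print('lid plane',np.linalg.lstsq(A,P[y][:,2],rcond=None)[0],np.median(P[y][:,2]))
E
```

```text
t 6.72 p [ 0.5909 -0.2916  0.2145] op 0.602 F [ 1.  -1.1  3. ]
R [[-0.314, 0.015, -0.949], [0.949, -0.01, -0.314], [-0.015, -1.0, -0.011]]
t 6.82 p [ 0.5879 -0.2897  0.2061] op 0.596 F [ 0.7  0.5 -1. ]
R [[-0.314, 0.005, -0.949], [0.949, -0.003, -0.314], [-0.005, -1.0, -0.004]]
turn [ 0.2  -0.   -0.27] shift [233.9 -55.1  33.9]
turn [ 0.2  -0.   -0.27] shift [231.  -34.9 -38.8]
320
lid plane [-0.00336492 -0.00303667  0.00448557] 0.003188092746471063
```

View pics/c6.png

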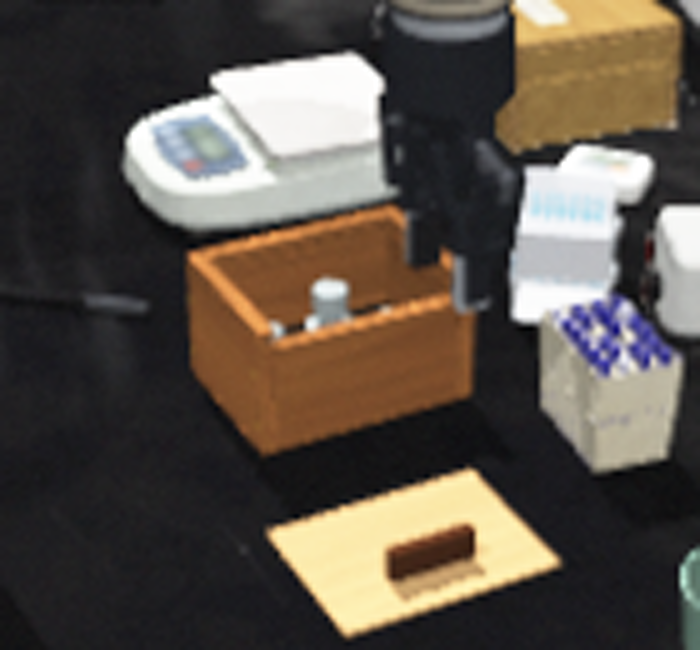

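The lid lies flat, with its top plane within 0.003 rad of level, handle up and clear of the case. Next I'll move above the case and look at the weights.

Emit:
{"api": "step_arm", "payload": {"rows": [[[0,0,0],[38,-10,-4],0.4],[[0,0,0],[76,-20,-10],0.4],[[0,0,0],[114,-35,-18],0.4],[[0,0,0],[152,-35,-26],0.4],[[0,0,0],[185,-35,-34],0.4],[[0,0,0],[210,-35,-39],0.4],[[0,0,0],[225,-35,-39],0.4],[[0,0,0],[231,-35,-39],0.4],[[0,0,0],[231,-35,-39],0.4],[[0,0,0],[231,-35,-39],0.4]]}}

```text
time: 7.65
eef_pos: [0.551, -0.058, 0.237]
tcp_rot: [-0.414, -0.573, 0.573, 0.414]
contact_force: [-0.5, -0.0, 0.7]
opening: 0.597
```

```bash
python3 - <<'E'
from h import *
st(); snap('wrist','wrist7'); st()
E
```

```text
t 7.65 p [ 0.551 -0.058  0.237] op 0.597 F [-0.5 -0.   0.7]
R [[-0.314, -0.001, -0.95], [0.95, -0.0, -0.314], [0.0, -1.0, 0.001]]
t 7.7 p [ 0.5513 -0.0584  0.2374] op 0.602 F [0.2 0.5 0.2]
R [[-0.313, -0.001, -0.95], [0.95, -0.0, -0.313], [-0.0, -1.0, 0.001]]
```

View pics/wrist7.png

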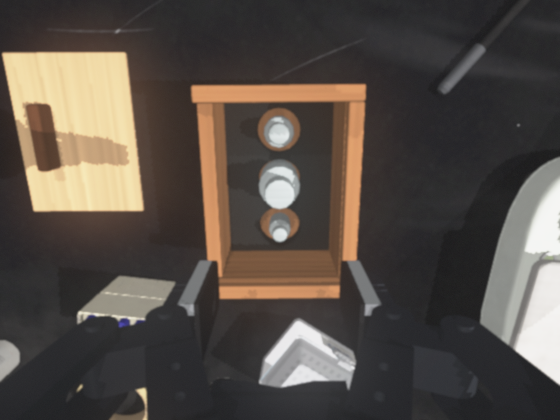

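```bash
python3 - <<'E'
from h import *
crop('wrist7',220,95,345,275,'c7',4)
im,W=cloud('wrist7')
for u,v in [(279,131),(280,191),(280,232)]: print(u,v,np.round(W[v,u],4))
print('large@.086',px('wrist7',280,191,.086))
m=(W[...,2]>.08)&(W[...,2]<.10)&(np.hypot(W[...,0]-.552,W[...,1]+.058)<.03); vv,uu=np.nonzero(m); print(m.sum(),uu.min(),uu.max(),vv.min(),vv.max(),W[m].mean(0))
E
```

```text
279 131 [ 0.5048 -0.0742  0.0631]
280 191 [ 0.5493 -0.0587  0.0859]
280 232 [ 0.5948 -0.0435  0.0527]
large@.086 [ 0.54925403 -0.05867305  0.086     ]
724 264 293 179 209 [ 0.55196172 -0.05908316  0.08545243]
```

View pics/c7.png

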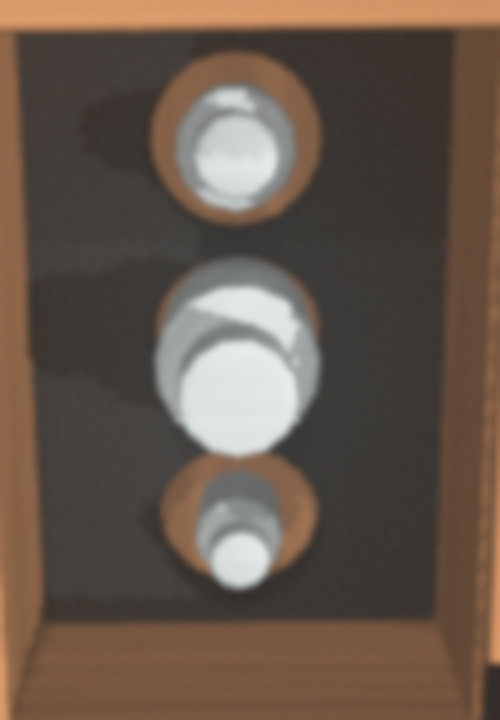

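Three weights are visible: (279,131) top at 63 mm is the medium one, (280,194) top at 86 mm is the largest (middle well), and (280,232) top at 53 mm is the small one. These heights match 10+54, 10+76 and 10+43 mm. The TCP is already centred over the largest, with the jaws along the case's y, so I'll descend.

Emit:
{"api": "step_arm", "payload": {"rows": [[[0,0,0],[0,25,0],0.4],[[0,0,0],[0,60,0],0.4],[[0,0,0],[0,95,0],0.4],[[0,0,0],[0,125,0],0.4],[[0,0,0],[0,150,0],0.4],[[0,0,0],[0,168,0],0.4],[[0,0,0],[0,178,0],0.4],[[0,0,0],[0,180,0],0.4],[[0,0,0],[0,180,0],0.4]]}}

```text
time: 8.45
eef_pos: [0.5518, -0.0587, 0.0578]
tcp_rot: [-0.415, -0.573, 0.573, 0.414]
contact_force: [-0.4, -0.3, 0.5]
opening: 0.601
```

```bash
python3 - <<'E'
from h import *
st(); snap('wrist','wrist8'); st()
E
```

```text
t 8.45 p [ 0.5518 -0.0587  0.0578] op 0.601 F [-0.4 -0.3  0.5]
R [[-0.312, 0.0, -0.95], [0.95, -0.0, -0.312], [-0.0, -1.0, -0.0]]
t 8.5 p [ 0.5519 -0.0585  0.0582] op 0.596 F [-0.2  0.6 -0.5]
R [[-0.313, 0.001, -0.95], [0.95, -0.0, -0.313], [-0.001, -1.0, -0.001]]
```

View pics/wrist8.png

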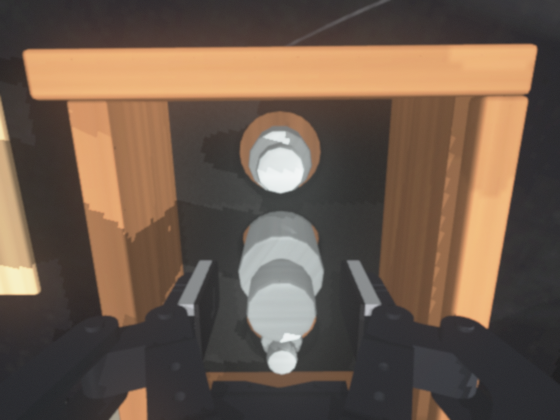

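The head, at (282,310), is centred between the pads at (197,300) and (363,300). Closing.

Emit:
{"api": "step_arm", "payload": {"rows": [[[0,0,0],[0,0,0],0.6],[[0,0,0],[0,0,0],0.8],[[0,0,0],[0,0,0],1],[[0,0,0],[0,0,0],1],[[0,0,0],[0,0,0],1],[[0,0,0],[0,0,0],1]], "newtons": 70}}

```text
time: 9.0
eef_pos: [0.552, -0.0577, 0.0587]
tcp_rot: [0.415, 0.573, -0.573, -0.413]
contact_force: [0.5, -2.3, 3.5]
opening: 0.282
```

```bash
python3 - <<'E'
from h import *
st(); snap('wrist','wrist9'); st()
E
```

```text
t 9.0 p [ 0.552  -0.0577  0.0587] op 0.282 F [ 0.5 -2.3  3.5]
R [[-0.314, 0.002, -0.949], [0.949, -0.001, -0.314], [-0.002, -1.0, -0.001]]
t 9.05 p [ 0.552  -0.0577  0.0587] op 0.282 F [ 0.1 -1.9  3.3]
R [[-0.314, 0.002, -0.949], [0.949, -0.001, -0.314], [-0.002, -1.0, -0.001]]
```

View pics/wrist9.png

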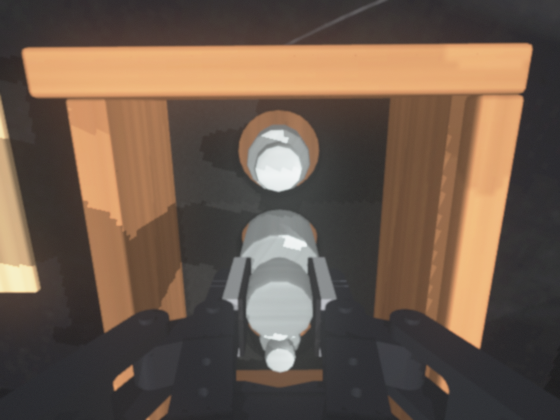

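The head is gripped with a 24 mm opening on its 26 mm diameter, and it is centred. Lifting straight up.

Emit:
{"api": "step_arm", "payload": {"rows": [[[0,0,0],[0,-5,0],1],[[0,0,0],[0,-15,0],1],[[0,0,0],[0,-30,0],1],[[0,0,0],[0,-48,0],1],[[0,0,0],[0,-68,0],1],[[0,0,0],[0,-88,0],1],[[0,0,0],[0,-106,0],1],[[0,0,0],[0,-118,0],1],[[0,0,0],[0,-125,0],1],[[0,0,0],[0,-125,0],1]]}}

```text
time: 9.88
eef_pos: [0.5515, -0.0571, 0.1841]
tcp_rot: [0.415, 0.573, -0.573, -0.414]
contact_force: [-1.2, 0.4, -3.9]
opening: 0.279
```

```bash
python3 - <<'E'
from h import *
st(); snap('side','side10'); snap('wrist','wrist10'); st(); plan([.585,.288,.2],108.3); plan([.585,.288,.2],104)
crop('side10',200,110,340,250,'c10',4)
E
```

```text
t 9.88 p [ 0.5515 -0.0571  0.1841] op 0.279 F [-1.2  0.4 -3.9]
R [[-0.314, 0.002, -0.949], [0.949, -0.0, -0.314], [-0.001, -1.0, -0.001]]
t 9.98 p [ 0.5504 -0.0569  0.1817] op 0.281 F [-0.4  0.1 -4.8]
R [[-0.314, -0.002, -0.949], [0.949, 0.001, -0.314], [0.001, -1.0, 0.002]]
turn [-0.1  -0.    0.08] shift [ 316.6  -18.1 -141.1]
turn [-0.11  4.3   0.08] shift [ 316.6  -18.1 -141.1]
```

View pics/c10.png

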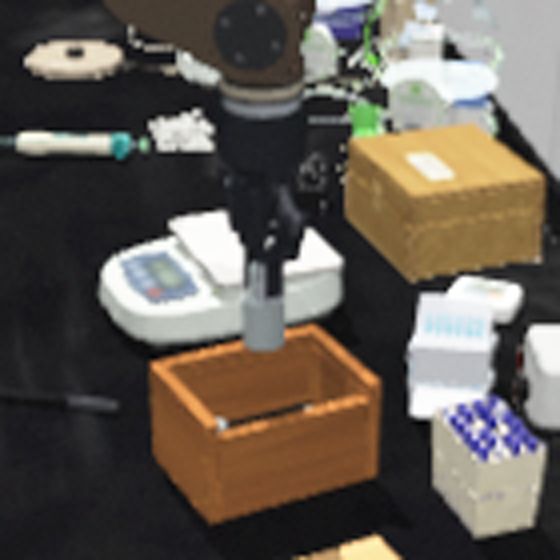

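View pics/wrist10.png

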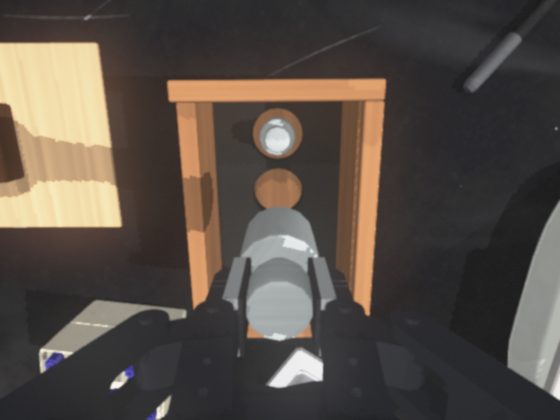

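The weight is lifted and upright, and the other two are still in their wells. I'll carry it to the pan with smooth acceleration.

Emit:
{"api": "step_arm", "payload": {"rows": [[[0,0,0],[8,-10,-4],1],[[0,0,0],[24,-10,-11],1],[[0,0,0],[48,-10,-21],1],[[0,0,0],[76,-10,-34],1],[[0,0,0],[106,-10,-47],1],[[0,0,0],[138,-10,-62],1],[[0,0,0],[170,-10,-76],1],[[0,0,0],[202,-10,-90],1],[[0,0,0],[232,-10,-103],1],[[0,0,0],[260,-10,-116],1]]}}

```text
time: 10.82
eef_pos: [0.5786, 0.2287, 0.1919]
tcp_rot: [-0.413, -0.573, 0.574, 0.415]
contact_force: [1.0, -0.6, -5.2]
opening: 0.282
```

Emit:
{"api": "step_arm", "payload": {"rows": [[[0,0,0],[22,0,-10],1],[[0,0,0],[38,0,-17],1],[[0,0,0],[49,0,-22],1],[[0,0,0],[55,0,-25],1],[[0,0,0],[57,0,-25],1],[[0,0,0],[57,0,-25],1],[[0,0,0],[57,0,-25],1]]}}

```text
time: 11.4
eef_pos: [0.5854, 0.2871, 0.1926]
tcp_rot: [-0.414, -0.573, 0.573, 0.414]
contact_force: [0.3, 0.2, -5.0]
opening: 0.282
```

```bash
python3 - <<'E'
from h import *
st(); snap('scene','scene11'); snap('side','side11'); snap('wrist','wrist11'); st(); plan([.585,.288,.2],108.3)
crop('scene11',130,110,260,240,'c11',4)
crop('side11',200,80,330,210,'c11s',4)
E
```

```text
t 11.4 p [0.5854 0.2871 0.1926] op 0.282 F [ 0.3  0.2 -5. ]
R [[-0.313, -0.001, -0.95], [0.95, -0.001, -0.313], [-0.001, -1.0, 0.001]]
t 11.55 p [0.5857 0.287  0.1929] op 0.275 F [-1.  -0.5 -4.5]
R [[-0.313, -0.0, -0.95], [0.95, -0.0, -0.313], [-0.0, -1.0, 0.0]]
turn [-0.01 -0.08 -0.01] shift [ 1.2 -7.1  0.3]
```

View pics/c11.png

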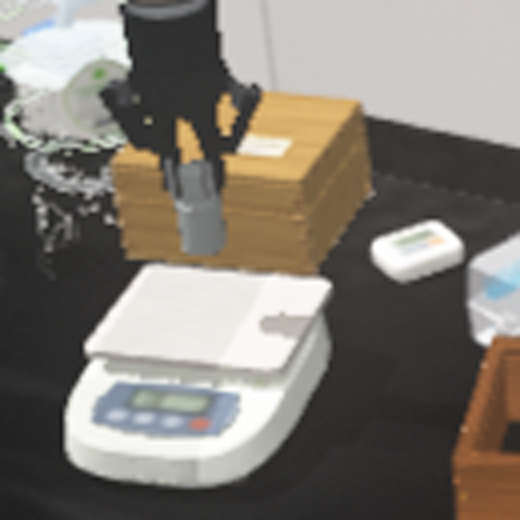

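View pics/wrist11.png

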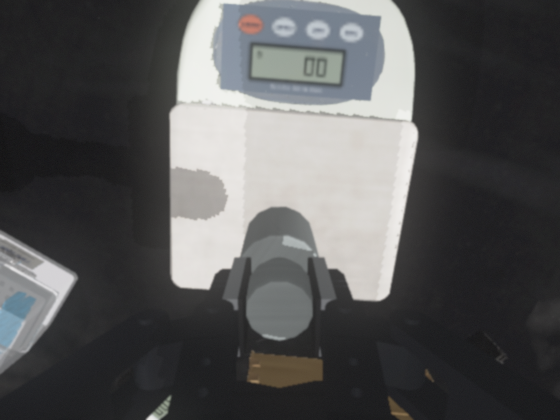

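View pics/c11s.png

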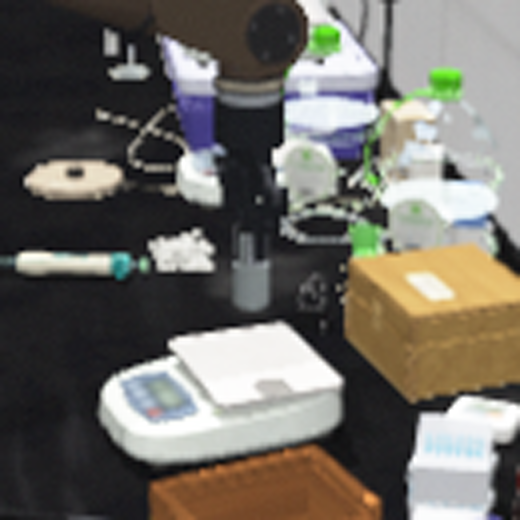

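The wrist view puts the pan corners at (171,104), (417,122), (390,300) and (172,289), with the weight held upright above the pan. Cross-checking the centre.

```bash
python3 - <<'E'
from h import *
q=[px('wrist11',u,v,.074) for u,v in [(171,104),(417,122),(390,300),(172,289)]]
print(np.round(q,3),np.mean(q,0), [np.linalg.norm(q[i]-q[i-1]) for i in range(4)])
plan([.585,.288,.0487+.074+.012],108.3)
E
```

```text
[[0.542 0.193 0.074]
 [0.5   0.359 0.074]
 [0.635 0.396 0.074]
 [0.68  0.227 0.074]] [0.58910596 0.29390603 0.074     ] [np.float64(0.14251809658707237), np.float64(0.17141817669926238), np.float64(0.1399995702301978), np.float64(0.17548383900141032)]
turn [-0.01 -0.08 -0.01] shift [ 1.2 58.2  0.3]
```

Emit:
{"api": "step_arm", "payload": {"rows": [[[0,0,0],[1,8,0],1],[[0,0,0],[2,22,0],1],[[0,0,0],[3,36,0],1],[[0,0,0],[3,48,0],1],[[0,0,0],[3,55,0],1],[[0,0,0],[3,59,0],1],[[0,0,0],[3,62,0],1],[[0,0,0],[3,64,0],1],[[0,0,0],[3,64,0],1]]}}

```text
time: 12.3
eef_pos: [0.5848, 0.2909, 0.1288]
tcp_rot: [0.414, 0.573, -0.573, -0.414]
contact_force: [-0.3, 0.3, -4.3]
opening: 0.279
```

Emit:
{"api": "step_arm", "payload": {"rows": [[[0,0,0],[0,1,0],1],[[0,0,0],[0,2,0],1],[[0,0,0],[0,3,0],1],[[0,0,0],[0,4,0],1],[[0,0,0],[0,5,0],1],[[0,0,0],[0,5,0],1]]}}

```text
time: 12.8
eef_pos: [0.5845, 0.2908, 0.1236]
tcp_rot: [-0.414, -0.573, 0.573, 0.414]
contact_force: [0.5, 1.0, -5.4]
opening: 0.28
```

Emit:
{"api": "step_arm", "payload": {"rows": [[[0,0,0],[0,0.5,0],1],[[0,0,0],[0,1,0],1],[[0,0,0],[0,1.5,0],1],[[0,0,0],[0,1.5,0],1]]}}

```text
time: 13.13
eef_pos: [0.5847, 0.2908, 0.1226]
tcp_rot: [0.414, 0.573, -0.573, -0.414]
contact_force: [-0.3, -0.7, -3.6]
opening: 0.28
```

Emit:
{"api": "step_arm", "payload": {"rows": [[[0,0,0],[0,0.5,0],1],[[0,0,0],[0,1,0],1],[[0,0,0],[0,1,0],1]]}}

```text
time: 13.38
eef_pos: [0.585, 0.291, 0.1226]
tcp_rot: [0.414, 0.573, -0.573, -0.414]
contact_force: [-2.5, -1.5, 2.6]
opening: 0.28
```

The weight is on the pan: the force went from -5 N to +2.6 N at the expected height. Releasing gently.

Emit:
{"api": "step_arm", "payload": {"rows": [[[0,0,0],[0,0,0],0.7],[[0,0,0],[0,0,0],0.6],[[0,0,0],[0,0,0],0.5],[[0,0,0],[0,0,0],0.4],[[0,0,0],[0,0,0],0.4],[[0,0,0],[0,0,0],0.4]], "newtons": 20}}

```text
time: 13.88
eef_pos: [0.5848, 0.2909, 0.1215]
tcp_rot: [0.414, 0.573, -0.573, -0.414]
contact_force: [0.1, 0.8, -0.6]
opening: 0.6
```

```bash
python3 - <<'E'
from h import *
st(); snap('wrist','wrist12'); st()
E
```

```text
t 13.88 p [0.5848 0.2909 0.1215] op 0.6 F [ 0.1  0.8 -0.6]
R [[-0.314, 0.0, -0.949], [0.949, 0.0, -0.314], [0.0, -1.0, -0.0]]
t 13.93 p [0.5847 0.2909 0.1214] op 0.598 F [ 0.7 -0.2  0.1]
R [[-0.314, 0.0, -0.949], [0.949, 0.0, -0.314], [-0.0, -1.0, -0.0]]
```

View pics/wrist12.png

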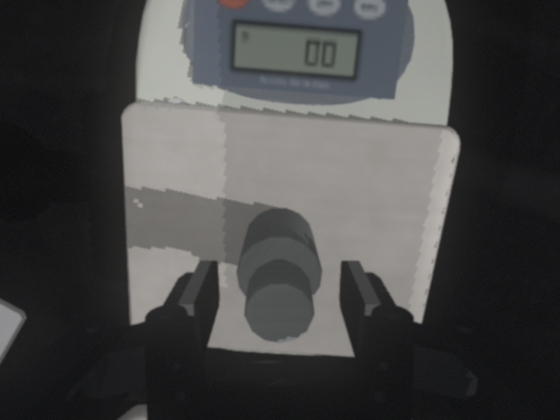

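The weight stands free between the open fingers. I'll retreat straight up, then back and away.

Emit:
{"api": "step_arm", "payload": {"rows": [[[0,0,0],[0,-8,0],0.4],[[0,0,0],[0,-25,0],0.4],[[0,0,0],[0,-50,0],0.4],[[0,0,0],[0,-80,0],0.4],[[0,0,0],[0,-110,0],0.4],[[0,0,0],[0,-135,0],0.4],[[0,0,0],[0,-145,30],0.4],[[0,0,0],[0,-145,60],0.4],[[0,0,0],[0,-145,60],0.4],[[0,0,0],[0,-145,60],0.4]]}}

```text
time: 14.77
eef_pos: [0.5267, 0.2719, 0.2671]
tcp_rot: [0.414, 0.573, -0.573, -0.414]
contact_force: [0.6, -0.5, -0.2]
opening: 0.601
```

```bash
python3 - <<'E'
from h import *
for n in ['scene','side','wrist']: snap(n,n+'13')
st()
crop('side13',190,100,350,260,'c13',4)
crop('scene13',130,140,350,290,'c13b',3.5)
q=[]
for t in ['scene13','side13','wrist13']:
    im,W=cloud(t)
    for lo,hi in [(.130,.158),(.08,.115)]:
        m=(W[...,2]>lo)&(W[...,2]<hi)&(np.hypot(W[...,0]-.585,W[...,1]-.29)<.035); print(t,lo,m.sum(),np.round(W[m].mean(0),4),np.round(W[m].max(0),4))
    for n,a,b in [('tip',(.76,.05),.09),('vial',(.75,-.15),.08),('lid',(.58,-.27),.1)]:
        m=(W[...,2]>.003)&(W[...,2]<.12)&(np.hypot(W[...,0]-a[0],W[...,1]-a[1])<b); 
        if m.sum(): print(t,n,m.sum(),np.round(W[m].mean(0),3))
E
```

```text
t 14.92 p [0.5284 0.2722 0.2668] op 0.599 F [ 0.1  0.5 -0.3]
R [[-0.314, 0.001, -0.949], [0.949, 0.0, -0.314], [-0.0, -1.0, -0.001]]
scene13 0.13 51 [0.5807 0.2826 0.1414] [0.5963 0.2957 0.1498]
scene13 0.08 107 [0.5754 0.2781 0.0985] [0.6011 0.3008 0.1148]
scene13 tip 1020 [0.759 0.039 0.061]
scene13 vial 881 [ 0.723 -0.157  0.055]
scene13 lid 656 [ 0.569 -0.275  0.007]
side13 0.13 26 [0.5821 0.2831 0.1416] [0.5923 0.293  0.1485]
side13 0.08 65 [0.5814 0.2761 0.0974] [0.6002 0.2957 0.1147]
side13 tip 636 [0.757 0.026 0.061]
side13 vial 746 [ 0.733 -0.167  0.056]
side13 lid 630 [ 0.574 -0.277  0.007]
wrist13 0.13 978 [0.5831 0.2889 0.1467] [0.5983 0.3023 0.1513]
wrist13 0.08 500 [0.572  0.2851 0.0984] [0.5906 0.3069 0.115 ]
wrist13 tip 8750 [0.74 0.07 0.06]
```

View pics/c13.png

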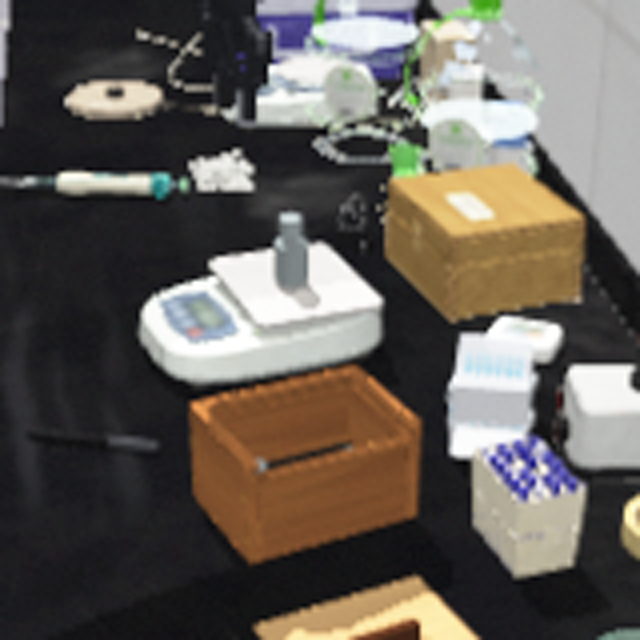

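View pics/c13b.png

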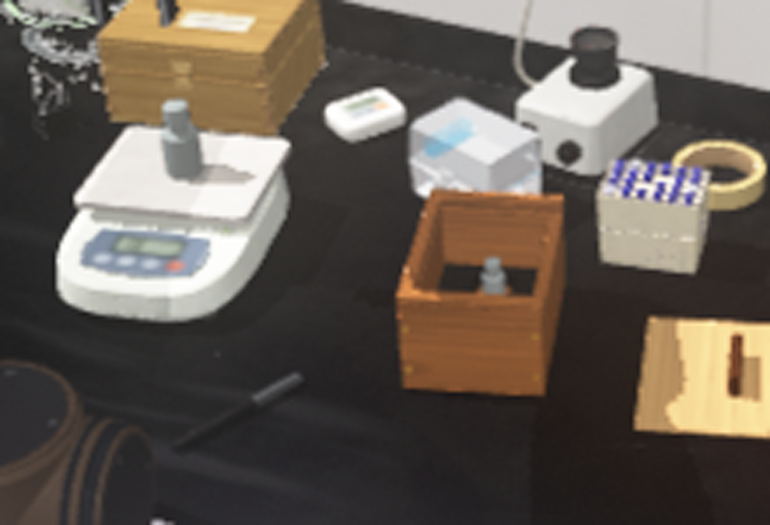

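View pics/wrist13.png

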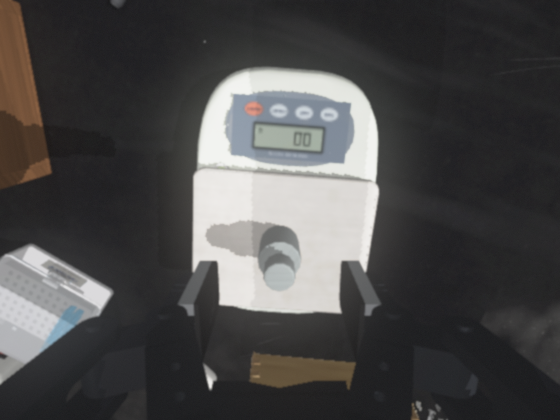

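The weight is upright, its top at about 150 mm (74+76) and within about 6 mm of the pan centre. The lid is flat and the bystanders have not moved. Handing in.

```bash
python3 - <<'E'
from h import *
print(ctrl.sign_off())
E
```

```text
the job is handed in; nothing more can be done
None
```

I handed the job in at about 15 s, with the lid off and the largest weight standing on the balance; sign-off gives no verdict.

- **Lid:** I pulled the pale wooden lid straight out of its grooves by the handle and laid it on the worktop, handle up. The depth data put its top plane within about 0.003 rad of level, and it had ended roughly 90 mm in front of the case.
- **Largest weight:** It was in the middle well. I lifted it out by its knob and lowered it about 1 mm at a time onto the pan, with a contact force of only a few newtons. It stands upright with its top at about 150 mm, as expected.
- **Pan centre:** The scene and side cameras put the centre at about (0.585, 0.288) and the wrist camera at about (0.589, 0.294), a 7 mm disagreement. I aimed between the two and placed the weight at about (0.585, 0.291), within about 6 mm of either estimate.
- **Everything else:** The two smaller weights were still in their wells after the lift. In the last pictures the tip box and vial rack look unmoved, but I did not measure either of those precisely. No other check failed.

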